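# Back out the red captive screw of a switch box

## Robot

A 6-joint arm with a two-finger parallel gripper is mounted at the origin on the work surface. World frame = base frame: x ahead of the robot, y to its left, z up, the work surface at z = 0. Lengths are in m, angles in rad, forces in N, time in s.
With the tool pointing down it reaches from about 0.4 to 0.825 m from the base axis. Payload 7 kg.
Tool frame: the origin (TCP) lies at the very end of the fingers, on their centre line; the grasp point (between the pads) lies 19 mm behind it; x points along the fingers, y is the direction in which the jaws open and shut, and the axes are right-handed (so a half turn about x gives the same grasp; the last joint's range is limited). The gripper opens to 88 mm and grips with 3 to 60 N. Pads are 19 mm wide; open, the fingers measure 130 mm over their backs; the gripper's body (78 mm by 193 mm) begins 47 mm behind the grasp point.
Start: joints at [1.414, 0.359, 0.012, 0, -1.224, -0.288], TCP at [0.29, 0.609, 0.227] pointing down, gripper open.
Joint ranges: [-3.07, 3.07], [-1.43, 2.12], [-1.02, 1.25], [-3.03, 1.67], [-3.05, -0], [-3.03, 3.03]. Speed limits (rad/s): [2.39, 2.39, 3.01, 3.14, 3.14, 3.14].

## Interface

Orientations are given as [roll, pitch, yaw] about the fixed x, y, z axes, in that order (R = Rz(yaw) Ry(pitch) Rx(roll)).
In Python, from station import arm gives the robot as it stands.
- The arm moves only by the shell command python3 -m inch 'ROWS' [OPENING] [FORCE]. ROWS is text: rows parted by semicolons, each of 6 numbers parted by spaces: the shift along the world's x, y, z in units of 30 mm (1.0 is 30 mm), then the turn, a rotation vector about the world's x, y, z in units of 5 degrees (1.0 is 5 degrees). In form: dx dy dz wx wy wz; .... A call has 1 to 12 rows; each row shifts and turns the commanded pose from where the row before left it; what a row does not reach is not made up. A row lasts 1/8 s, in which the tool goes at most 62.5 mm and 10.7 degrees, less where a joint would pass 70% of its speed; a pose out of reach is approached as far as the arm can. A call is refused whole if a number of a shift passes 1 or a number of a turn 1, either way. A call with a gripper value outside its range is refused whole. OPENING is the opening, from 0 (shut) to 1 (fully open), set as the call begins (- or left out, the last holds). The fingers move at their own pace and stop on an object; FORCE is the grip in N (left out, the last holds). Time passes only in rows, so rows that do not move let the fingers close. It gives the time, the measured TCP pose, the force and the opening at its end, in the units of the state.
- arm.get_state(): the state, without advancing time (a new reading comes with each control period).
- arm.grab_frame(name): name is "scene" or "top"; returns a dict with "frame" (420x560x3 uint8, red, green, blue), "range_z" (420x560 float32, m along the optical axis (not along the pixel's ray), 0 where there is no reading), "mtx" (3x3 intrinsics, pixels), "dist_coeffs" ([k1, k2, p1, p2, k3] as OpenCV has them; the pictures are not rectified), "pose" (4x4, takes a point from camera to world coordinates). Camera axes: x right, y up, looking along -z (the intrinsics and any distortion apply to the point x, -y, -z); pixel columns grow to the right and rows downward; lengths in m; the calibration is good to about 2 mm. A picture is of the moment at which its call begins.
- arm.job_done(): hands the job in, once; it reports no verdict.
Trained networks look in a picture, given as the dict that the camera call returned (one of the last four; its "shot" number tells which), for a name from the list of things; names that differ only in an ending like _2 or _b are one class to them, and where a whole thing is asked for, a point or a joint stands for the part that bears it (a point fixed in the world has none). Each returns a list of dicts, best first, with "confidence" (0 to 1); they miss things now and then, are a little off and sometimes report something else, mostly with a low value. They report only what shows in the picture. A call takes as long as a camera call. They do not tell look-alikes from the thing itself.
- arm.search_frame(picture, target): "extent" ([centre column, centre row, width, height] as shares, 0 to 1, of the picture: columns of its width, rows of its height, round what is visible of it).
- arm.masks_of(picture, target): "mask" (420x560 bool, what is visible of it) and "extent" ([centre column, centre row, width, height] as shares, 0 to 1, of the picture: columns of its width, rows of its height, round what is visible of it).
- arm.place_of(picture, target): "position" ([column, row] as shares, 0 to 1, of the picture: columns of its width, rows of its height: a listed point, or the origin of a listed thing).
The state is a dict: "t": time; "q": joint angles; "qd": joint speeds; "joint_efforts": joint torques, N m; "eef_pos": TCP position; "ee_rot": TCP orientation; "force": force on the tool from outside, world axes, zero at the start; "moment": the same for the moment, N m; "width": finger opening in m.
Only numpy, scipy, OpenCV 4.12 (cv2) and the standard library are available. Lean on these libraries where they do the work, as an engineer would, in place of code of your own. Each camera call takes 0.05 s, during which the arm holds its last target. There are 200 camera calls.

## Task

Release the lid of the switch box that has the red captive screw: pull the red screw knob straight up against its spring so that its thread engages, then, still holding it up, screw it anticlockwise (seen from above) to its stop and let go, so that it stays drawn out by itself. Leave the blue screw on the other box alone.

Things in the scene. Friction and masses are not known exactly. Their poses are not given: they have to be found in the camera images.
- red_screw (a point): Centre of the red round knob, 30 mm across, 24 mm tall, axis upright (z up), white mark on top. At the start 91 mm above the bench; its underside is 16 mm above the lid, on a 12 mm stem. It stands 30 mm to the robot side of the centre of a grey lid (136 x 106 mm, 63 mm high) of a fixed green-grey box, any yaw to 0.5 rad, in a red painted ring. Any grasp yaw will do; the point turns with the knob.
- red_pull (a joint): How far the red screw is drawn up, m: 0 at rest, at most 0.024. A spring pulls it down (5 N at rest, 10 N fully drawn). Drawn up 12 mm or more (best 16 to 20) it can be turned; lower, an inner wall stops it after a few degrees. Let go unturned it springs back to 0; turned and let go, it sinks onto its thread and stays drawn out 9 to 12 mm.
- red_turn (a joint): turn of the red screw in rad, anticlockwise seen from above: 0 at the start, stop at 1.25. It needs only about 0.05 N m and stays where it is left once it rests on its thread.
- blue_screw (a point): centre of the knob of the blue screw, of the same shape, on the other switch box of the same kind. To be left alone.
Mind the look-alikes: they are no part of the job. What is shaped like the part that bears red_screw but pink or purple is not meant.

How it is judged:
By the outcome, as a careful person would: the job done as asked, in the order asked, and still so for the second after the job is handed in, with the robot touching nothing.
It also fails if it takes over 32 s, if anything falls off the work surface, if the arm or the gripper's body presses on something with over 40 N, if the wrist force passes 120 N, or if a joint passes its speed limit or range.

## Working session

There is one attempt and no reset: what is moved stays moved. The work goes in short steps, Python scripts to look and compute and a shell command to move; the robot and the scene stay as the last step left them, time stands still between calls to the robot, and variables do not carry over. Pictures are saved under pics/ and viewed, about 8 in all and at most 12, crops included, and the job is handed in when it is done.

```bash
mkdir -p pics; cat > h.py <<'E'
import numpy as np, cv2
from station import arm
def pt(p,c,r,z=None):
    """world point for pixel: at depth, or on plane z"""
    u=cv2.undistortPoints(np.array([[[c,r]]],float),p["mtx"],np.array(p["dist_coeffs"]))[0,0]
    T=np.array(p["pose"]); d=np.array([u[0],-u[1],-1.])
    if z is None:
        k=float(p["range_z"][int(round(r)),int(round(c))])
    else: k=(z-T[2,3])/(T[:3,:3]@d)[2]
    return T[:3,:3]@(d*k)+T[:3,3]
E
python3 - <<'E'
from h import *
ims=[]
for n in("scene","top"):
    p=arm.grab_frame(n); cv2.imwrite(f"pics/{n}0.png",p["frame"][:,:,::-1])
    for t in("red_screw","blue_screw"):
        for d in arm.place_of(p,t):
            c,r=d["position"][0]*560,d["position"][1]*420
            print(n,t,round(d["confidence"],2),round(c),round(r),pt(p,c,r).round(3),pt(p,c,r,.103).round(3), p["frame"][int(r),int(c)])
s=arm.get_state();print(s["t"],s["eef_pos"],s["ee_rot"],s["force"])
E
```

```text
scene red_screw 0.73 250 173 [0.325 0.127 0.105] [0.324 0.128 0.103] [149  19  12]
scene red_screw 0.58 344 200 [0.538 0.18  0.104] [0.537 0.18  0.103] [239 174 173]
scene red_screw 0.43 327 128 [0.383 0.367 0.098] [0.386 0.362 0.103] [128  14  14]
top red_screw 0.75 259 265 [0.317 0.122 0.103] [0.317 0.122 0.103] [161  43  41]
top red_screw 0.59 127 239 [0.369 0.372 0.102] [0.369 0.372 0.103] [229  95  94]
top red_screw 0.46 233 152 [0.532 0.169 0.102] [0.532 0.169 0.103] [233  65  62]
top blue_screw 0.66 430 143 [ 0.545 -0.214  0.103] [ 0.545 -0.214  0.103] [ 71 112 216]
0.3 [0.29039791 0.60916332 0.22625282] [ 1.71873503  1.57024821 -1.86768367] [-0.03437382  0.15142836  0.35766018]
```

View pics/top0.png

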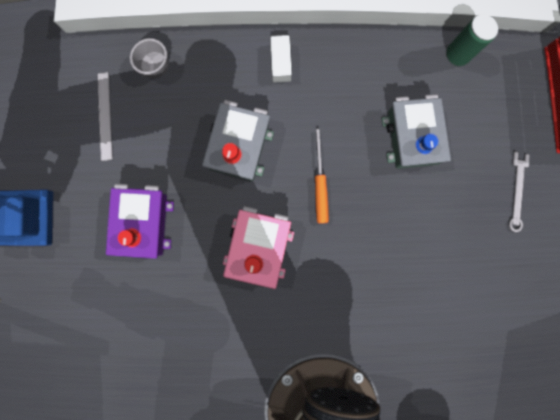

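View pics/scene0.png

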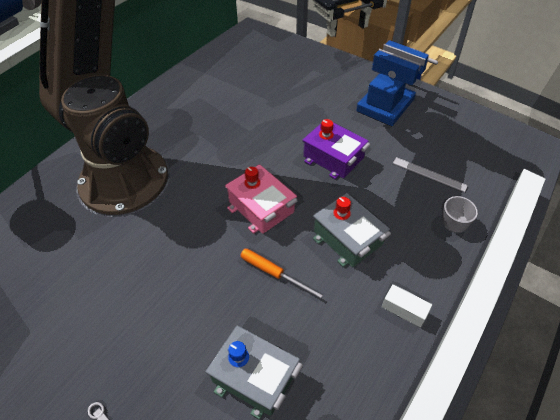

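The target is the grey box's red knob: about (231,152) in top and (344,205) in scene. The pink and purple boxes are look-alikes. Next I'll refine its centre.

```bash
python3 - <<'E'
from h import *
from scipy.spatial.transform import Rotation as R
for n,(c0,r0) in {"top":(232,152),"scene":(344,205)}.items():
    p=arm.grab_frame(n); f=p["frame"].astype(int)
    P=[]
    for r in range(r0-22,r0+22):
        for c in range(c0-22,c0+22):
            if f[r,c,0]>120 and f[r,c,0]-f[r,c,1]>60 or (abs(r-r0)<6 and abs(c-c0)<6):
                P.append(pt(p,c,r))
    P=np.array(P)
    for lo,hi in((.099,.107),(.08,.099),(.05,.07)):
        Q=P[(P[:,2]>lo)&(P[:,2]<hi)]
        if len(Q): print(n,lo,len(Q),np.median(Q,0).round(4),Q.min(0).round(4),Q.max(0).round(4),((Q.min(0)+Q.max(0))/2).round(4))
s=arm.get_state()
print(R.from_euler("xyz",s["ee_rot"]).as_matrix().round(3),s["q"])
E
```

```text
top 0.099 179 [0.5354 0.1756 0.1023] [0.5221 0.1605 0.0993] [0.5493 0.1894 0.1065] [0.5357 0.175  0.1029]
top 0.08 42 [0.5249 0.1679 0.0915] [0.5208 0.16   0.0821] [0.5503 0.1902 0.0989] [0.5356 0.1751 0.0905]
top 0.05 90 [0.525  0.1663 0.0637] [0.5168 0.1563 0.0601] [0.558  0.1945 0.0669] [0.5374 0.1754 0.0635]
scene 0.099 121 [0.5391 0.1751 0.1023] [0.5239 0.1614 0.0991] [0.5535 0.191  0.1062] [0.5387 0.1762 0.1026]
scene 0.08 46 [0.5449 0.1643 0.0932] [0.5285 0.1612 0.0814] [0.5535 0.1872 0.0989] [0.541  0.1742 0.0902]
scene 0.05 85 [0.5399 0.1683 0.0644] [0.509  0.1577 0.0607] [0.5567 0.2241 0.0682] [0.5328 0.1909 0.0644]
[[-0.    -0.43  -0.903]
 [-0.    -0.903  0.43 ]
 [-1.     0.    -0.   ]] [ 1.41410656e+00  3.58736578e-01  1.17834944e-02 -6.50954900e-05
 -1.22406045e+00 -2.88105374e-01]
```

```bash
python3 -m inch '0.55 -0.96 0 0 0 -1;0.55 -0.96 0 0 0 -1;0.55 -0.96 0 0 0 -1;0.55 -0.96 0 0 0 -1;0.55 -0.96 0 0 0 -1;0.55 -0.96 0 0 0 -1;0.55 -0.96 0 0 0 -1;0.55 -0.96 0 0 0 -1;0.55 -0.96 0 0 0 -1;0.55 -0.96 0 0 0 -1;0.55 -0.96 0 0 0 -1;0.55 -0.96 0 0 0 -1' 0.8
python3 -m inch '0.4 -0.735 0 0 0 0;0.4 -0.735 0 0 0 0;0.4 -0.735 0 0 0 0;0.4 -0.735 0 0 0 0;0 0 -0.9 0 0 0;0 0 -0.9 0 0 0;0 0 0 0 0 0;0 0 0 0 0 0'
python3 -c "
from station import arm
s=arm.get_state();print(s['q'])"
```

```text
t: 1.9
eef_pos: [0.4889, 0.2627, 0.2268]
ee_rot: [-0.788, 1.57, 0.859]
force: [-0.3, 0.1, 0.4]
width: 0.0703
t: 2.9
eef_pos: [0.537, 0.1758, 0.1737]
ee_rot: [-1.424, 1.57, 0.226]
force: [-0.4, 0.2, 0.2]
width: 0.0702
[ 6.63054979e-01  2.19501582e-01 -3.10466038e-01  5.93514990e-04
 -1.03973365e+00 -5.84061765e-01]
```

```bash
python3 -m inch '0 0 -0.8 0 0 0;0 0 -0.8 0 0 0;0 0 -0.8 0 0 0;0 0 -0.6 0 0 0;0 0 -0.32 0 0 0;0 0 0 0 0 0;0 0 0 0 0 0'
python3 - <<'E'
from h import *
a=[]
for n,(c,r) in {"top":(232,152),"scene":(344,205)}.items():
    p=arm.grab_frame(n); a.append(cv2.resize(p["frame"][r-60:r+60,c-60:c+60,::-1],(400,400)))
cv2.imwrite("pics/g1.png",np.hstack(a))
E
```

```text
t: 3.78
eef_pos: [0.5371, 0.1759, 0.074]
ee_rot: [-1.139, 1.569, 0.511]
force: [0.1, 1.5, -0.5]
width: 0.07
```

View pics/g1.png

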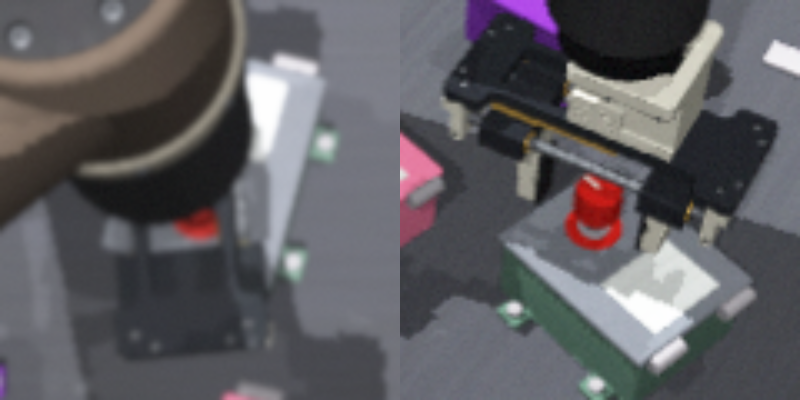

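The knob stands between the open fingers, at about (600,205) in the right-hand crop (the scene view), and is clear of both. I'll close on it.

```bash
python3 -m inch '0 0 0 0 0 0;0 0 0 0 0 0;0 0 0 0 0 0;0 0 0 0 0 0;0 0 0 0 0 0;0 0 0 0 0 0' 0 35
```

```text
t: 4.62
eef_pos: [0.5382, 0.176, 0.0732]
ee_rot: [-1.35, 1.568, 0.3]
force: [7.9, -0.8, -4.5]
width: 0.0297
```

Gripped at 29.7 mm. I'll ease the sideways load and pull up 18 mm.

```bash
python3 -m inch '0.06 0 0 0 0 0;0 0 0.15 0 0 0;0 0 0.15 0 0 0;0 0 0.15 0 0 0;0 0 0.15 0 0 0;0 0 0 0 0 0;0 0 0 0 0 0'
```

```text
t: 5.5
eef_pos: [0.5383, 0.1757, 0.0908]
ee_rot: [-0.501, 1.57, 1.149]
force: [3.8, 4.4, -8.2]
width: 0.0292
```

Spring force is about 8 N at 17.6 mm drawn, as expected. Now turn anticlockwise.

```bash
python3 -m inch '0.03 0.03 0 0 0 1;0 0 0 0 0 1;0 0 0 0 0 1;0 0 0 0 0 1;0 0 0 0 0 1;0 0 0 0 0 1;0 0 0 0 0 1;0 0 0 0 0 0'
python3 -c "
from station import arm
s=arm.get_state();print(s['q'],s['moment'])
from scipy.spatial.transform import Rotation as R
print(R.from_euler('xyz',s['ee_rot']).as_matrix().round(3))"
```

```text
t: 6.5
eef_pos: [0.5387, 0.1759, 0.0905]
ee_rot: [1.599, 1.57, -2.424]
force: [3.4, 0.3, -9.8]
width: 0.0294
[ 6.60885039e-01  3.09292734e-01 -4.03866506e-01  9.52783230e-05
 -8.58916668e-01  2.79823630e-02] [ 0.2896487  -1.25709228  0.10391354]
[[-0.001 -0.772 -0.636]
 [-0.001 -0.636  0.772]
 [-1.     0.001 -0.   ]]
```

```bash
python3 -m inch '0 0 0 0 0 1;0 0 0 0 0 1;0 0 0 0 0 1;0 0 0 0 0 1;0 0 0 0 0 1;0 0 0 0 0 1;0 0 0 0 0 1;0 0 0 0 0 0.6;0 0 0 0 0 0.4;0 0 0 0 0 0'
python3 - <<'E'
from h import *
s=arm.get_state();print(s['q'],s['moment'])
from scipy.spatial.transform import Rotation as R
print(R.from_euler('xyz',s['ee_rot']).as_matrix().round(3))
p=arm.grab_frame("scene"); cv2.imwrite("pics/g2.png",cv2.resize(p["frame"][150:260,290:400,::-1],(500,500)))
E
```

```text
t: 7.75
eef_pos: [0.5388, 0.1764, 0.0907]
ee_rot: [0.092, 1.57, 3.049]
force: [1.3, 3.2, -8.9]
width: 0.0293
[ 6.61190794e-01  3.09028763e-01 -4.03447130e-01 -5.97661899e-04
 -8.58802797e-01  7.25185045e-01] [ 1.12929889 -0.76797492 -0.5761436 ]
[[-0.001 -0.184 -0.983]
 [ 0.    -0.983  0.184]
 [-1.     0.     0.001]]
```

View pics/g2.png

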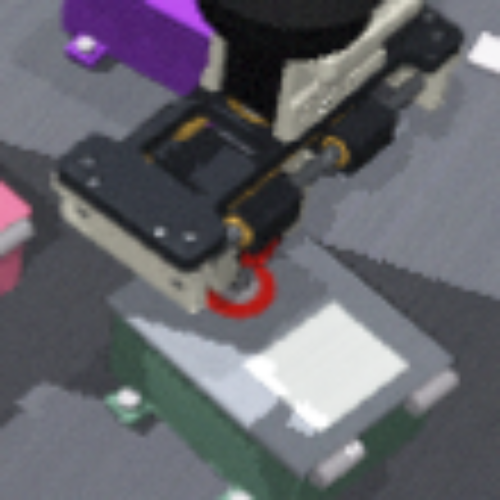

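The turn is about 75° and the moment jumped to −0.58 N m, so the knob is at its stop. The crop shows it held up, with the bare stem visible in the ring at about (240,285). Releasing and retreating.

```bash
python3 -m inch '0 0 0 0 0 0;0 0 0 0 0 0;0 0 0 0 0 0;0 0 0 0 0 0;0 0 0 0 0 0;0 0 0.5 0 0 0;0 0 0.9 0 0 0;0 0 1 0 0 0;0 0 1 0 0 0;0 0 1 0 0 0' 0.8
python3 -m inch '-0.4 0.9 0 0 0 0;-0.4 0.9 0 0 0 0;-0.4 0.9 0 0 0 0;-0.4 0.9 0 0 0 0;-0.4 0.9 0 0 0 0;-0.4 0.9 0 0 0 0;-0.4 0.9 0 0 0 0;-0.4 0.9 0 0 0 0;0 0 0 0 0 0;0 0 0 0 0 0'
python3 - <<'E'
from h import *
a=[]
for n,(c0,r0) in {"top":(232,152),"scene":(344,200)}.items():
    p=arm.grab_frame(n); f=p["frame"].astype(int)
    P=np.array([pt(p,c,r) for r in range(r0-22,r0+22) for c in range(c0-22,c0+22) if f[r,c,0]>120 and f[r,c,0]-f[r,c,1]>60])
    Q=P[P[:,2]>.099]; print(n,len(Q),"top z",np.percentile(Q[:,2],[20,50,80,95]).round(4),np.median(Q,0).round(4))
    a.append(cv2.resize(p["frame"][r0-50:r0+50,c0-50:c0+50,::-1],(400,400)))
cv2.imwrite("pics/g3.png",np.hstack(a))
E
```

```text
t: 9.05
eef_pos: [0.5392, 0.1763, 0.2252]
ee_rot: [-2.474, 1.57, 0.484]
force: [0.1, -0.2, -0.2]
width: 0.0699
t: 10.3
eef_pos: [0.4432, 0.3922, 0.2236]
ee_rot: [-2.317, 1.57, 0.642]
force: [-0.2, -0.3, -0.6]
width: 0.07
top 195 top z [0.1104 0.112  0.1133 0.1143] [0.5341 0.1747 0.112 ]
scene 158 top z [0.1086 0.112  0.1136 0.1148] [0.5408 0.1727 0.112 ]
```

View pics/g3.png

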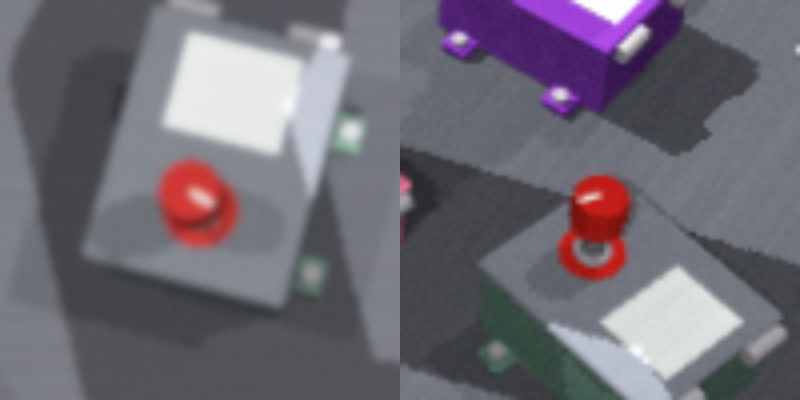

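The knob's top rose from 0.102 to 0.112 m in both views, so it is 9.7 mm out. The stem shows below it at about (592,250), and the mark has turned.

```bash
python3 -c "
from station import arm
print(arm.job_done())"
```

```text
the job is handed in; nothing more can be done
None
```

The red captive screw on the grey-lidded box is released, and I handed the job in. I gripped the knob, pulled it up about 17.6 mm and turned it anticlockwise about 75° at the gripper. That is slightly past the 1.25 rad (72°) stop, where the moment rose to about 0.58 N m. Then I let go and moved the arm clear.

**Last checks:**
- **Drawn out:** both cameras put the knob's top at 0.112 m, against 0.102 m at the start. It is staying out about 9.7 mm by itself, within the expected 9 to 12 mm.
- **Turn:** the white mark has turned and the stem shows below the knob.
- **Arm:** at the last reading, about 10.3 s in, the gripper was clear of everything with almost no force on it.
- **Blue screw and look-alikes:** I never went near the blue screw or touched the pink and purple boxes. I did not measure the blue screw again at the end.

None of the checks failed or disagreed.

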